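# Tidy the nurses' desk into its three trays

## Robot

A 6-joint arm with a two-finger parallel gripper is mounted at the origin on the work surface. World frame = base frame: x ahead of the robot, y to its left, z up, the work surface at z = 0. Lengths are in m, angles in rad, forces in N, time in s.
With the tool pointing down it reaches from about 0.25 to 0.775 m from the base axis. Payload 4 kg.
Tool frame: the origin (TCP) lies midway between the tips of the shut fingers; the grasp point (between the pads) lies 19 mm behind it; z points along the fingers, y is the line along which they close (so a half turn about z gives the same grasp; the last joint's range is limited). The gripper opens to 94 mm and grips with 3 to 60 N. Pads are 16 mm wide; open, the fingers measure 119 mm over their backs; the gripper's body (75 mm by 177 mm) begins 78 mm behind the grasp point.
Start: joints at [1.213, 0.087, 1.371, -0, 1.684, -0.103], TCP at [0.139, 0.532, 0.206] pointing down, gripper open.
Joint ranges: [-3.1, 3.1], [-0.76, 2.03], [0.27, 2.55], [-1.08, 4.22], [0.17, 2.65], [-2.57, 2.57]. Speed limits (rad/s): [2.79, 2.79, 3.14, 3.14, 3.14, 3.14].

## Interface

Orientations are given as [roll, pitch, yaw] about the fixed x, y, z axes, in that order (R = Rz(yaw) Ry(pitch) Rx(roll)).
In Python, from bench import sensors, eyes, job gives the robot as it stands.
- The arm moves only by the tool arm_command, never from a script. Its argument "series" is a list of rows, each a list of 7 numbers: the opening, from 0 (shut) to 1 (fully open), then the shift along the tool's x, y, z in cm, then the turn, a rotation vector about the tool's x, y, z in rad. In form: [[fingers, dx, dy, dz, wx, wy, wz], ...]. A call has 1 to 20 rows; each row shifts and turns the commanded pose from where the row before left it, along the tool's axes as they then stand; what a row does not reach is not made up. A row lasts 1/10 s, in which the tool goes at most 50 mm and 8.59 degrees, less where a joint would pass 70% of its speed; a pose out of reach is approached as far as the arm can. A call with a gripper value outside its range is refused whole. The fingers move at their own pace and stop on an object; the grip force is fixed at half the most. Time passes only in rows, so rows that do not move let the fingers close. It gives the time, the measured TCP pose, the force and the opening at its end, in the units of the state.
- sensors.get_obs(): the state, without advancing time (a new reading comes with each control period).
- eyes.snapshot(name): name is "scene" or "top" or "wrist"; returns the picture (400x640x3 uint8, blue, green, red); there is no depth.
- eyes.get_calibration(name): a dict with "mtx" (3x3 intrinsics, pixels), "R" (3x3) and "t" (3): a world point X has camera coordinates R X + t. Camera axes: x right, y down, z forward; pixel columns grow to the right and rows downward; lengths in m; the calibration is good to about 2 mm. A picture is of the moment at which its call begins: read the wrist's pose just before it. get_calibration takes no time and is no camera call; for the wrist camera it gives the pose at the moment of the call.
- job.close_job(): hands the job in, once; it reports no verdict.
The state is a dict: "time": time; "joint_positions": joint angles; "qvel": joint speeds; "joint_torque": joint torques, N m; "tool_pos": TCP position; "ee_rot": TCP orientation; "wrist_force": force on the tool from outside, world axes, zero at the start; "wrist_torque": the same for the moment, N m; "width": finger opening in m.
Only numpy, scipy, OpenCV 4.12 (cv2) and the standard library are available. Lean on these libraries where they do the work, as an engineer would, in place of code of your own. Each camera call takes 0.05 s, during which the arm holds its last target. There are 200 camera calls.

## Task

Sort the things left lying on the nurses' desk: stand the dropper bottle and the pill jar upright inside the round steel tray, stand both rubber stamps on their feet inside the nearly square tray, and lay the highlighter flat inside the long narrow tray. Do not let the bottle or the jar topple over at any time, and leave the roll of tape and the eraser lying where they are.

Things in the scene. Friction and masses are not known exactly. Their poses are not given: they have to be found in the camera images.
- dropper_mid (a point): Amber glass dropper bottle, standing upright: straight round body 30 mm across from its foot to 46 mm up, then a shoulder and a 20 mm wide white cap; 68 mm tall in all, about 60 g. The point is on its axis, half-way up (34 mm above its foot). z is up along its axis.
- jar_mid (a point): Squat amber pill jar with a black lid, standing upright: straight-sided, 42 mm across over its whole height of 50 mm, about 80 g. The point is on its axis, half-way up (25 mm above its foot). z is up along its axis.
- barstamp_mid (a point): Wooden rubber stamp with an oblong foot, standing on its rubber face: foot 56 mm (its x) by 24 mm (its y) and 16 mm high, on it a dark upright round handle 22 mm across from 16 to 57 mm up with a domed end; 64 mm tall in all, about 60 g. The point is on the handle's axis, half-way up (32 mm above its underside). z is up along the handle.
- roundstamp_mid (a point): Wooden rubber stamp with a round foot, standing on its rubber face: foot 40 mm across and 16 mm high, on it a dark upright round handle 22 mm across from 16 to 57 mm up with a domed end; 64 mm tall in all, about 60 g. The point is on the handle's axis, half-way up (32 mm above its underside). z is up along the handle.
- highlighter_mid (a point): Flat highlighter pen lying on the desk, yellow with a black cap: 110 mm long (its y, cap at +y), 26 mm wide (its x), 18 mm thick (its z, up), with a 1.5 mm high clip on the cap; about 30 g. The point is its centre (9 mm above its underside).
- roundtray: Round steel medicine tray, fixed to the desk: 144 mm across outside, 136 mm inside, floor 4 mm thick, rim 14 mm above the desk (10 mm above its floor). Origin: centre of its underside, on the desk; z up.
- squaretray: Nearly square grey plastic stamp tray, fixed to the desk: outside 112 mm (its x) by 120 mm (its y), inside 104 by 112 mm, floor 4 mm thick, rim 14 mm above the desk (10 mm above its floor). Origin: centre of its underside, on the desk; z up.
- longtray: Long narrow grey plastic pen tray, fixed to the desk: outside 78 mm (its x) by 158 mm (its y), inside 70 by 150 mm, floor 4 mm thick, rim 12 mm above the desk (8 mm above its floor). Origin: centre of its underside, on the desk; z up.
- tape_mid (a point): Bystander: small roll of brown tape lying flat on the desk, a ring 40 mm across and 18 mm high, loose, about 50 g. The point is its centre (9 mm above its underside).
- eraser_mid (a point): Bystander: blue eraser lying on the desk, 22 mm (its x) by 45 mm (its y), 13 mm high, loose, about 40 g. The point is its centre (6.5 mm above its underside).

How it is judged:
By the outcome, as a careful person would: the job done as asked, in the order asked, and still so for the second after the job is handed in, with the robot touching nothing.
It also fails if it takes over 136 s, if anything falls off the work surface, if the arm or the gripper's body presses on something with over 40 N, if the wrist force passes 120 N, or if a joint passes its speed limit or range.

## Working session

There is one attempt and no reset: what is moved stays moved. The work goes in short steps, Python scripts to look and compute and a tool call to move; the robot and the scene stay as the last step left them, time stands still between calls to the robot, and variables do not carry over. Pictures are saved under pics/ and viewed, on a budget of 14 in all, crops included, one or two more only if the job needs it, and the job is handed in when it is done.

Besides the shell and the picture viewer there is one more tool, called after "Request:" in YAML: its name, and indented under it one key for each argument. arm_command: Moves the arm, as the interface text tells. Its arguments: {"type":"object","properties":{"series":{"type":"array","items":{"type":"array","items":{"type":"number"}}}},"required":["series"]}

```bash
ls; mkdir -p pics; python3 - <<'E'
from bench import sensors, eyes, job
import cv2,numpy as np
o=sensors.get_obs();print(o)
for n in("scene","top"):
    cv2.imwrite(f"pics/{n}0.png",eyes.snapshot(n)); c=eyes.get_calibration(n);print(n,c)
    np.savez(f"{n}.npz",**c)
E
```

```text
pics
{'time': 0.0, 'joint_positions': array([ 1.21291892e+00,  8.79372501e-02,  1.37226975e+00, -8.72687308e-07,
        1.68359025e+00, -1.03073466e-01]), 'qvel': array([ 0.00242441, -0.00017487, -0.00153922,  0.00050814,  0.00037316,
       -0.00084767]), 'joint_torque': array([-2.38135844e-04, -3.40187931e+01, -3.02424824e+01,  7.18730595e-02,
        3.30439000e-02, -1.31633942e-04]), 'tool_pos': array([0.13842528, 0.53172038, 0.20430603]), 'ee_rot': array([-3.13939967e+00, -2.25969817e-04,  2.88678837e+00]), 'wrist_force': array([ 0.12579403, -0.59240805,  0.27664971]), 'wrist_torque': array([-0.01532062, -0.03458825, -0.02240543]), 'width': 0.09367211818961263}
scene {'mtx': array([[410.98478208,   0.        , 316.05523445],
       [  0.        , 410.98478208, 201.8291998 ],
       [  0.        ,   0.        ,   1.        ]]), 'R': array([[ 0.43766137,  0.8991265 ,  0.00490608],
       [ 0.7280631 , -0.35118169, -0.58872365],
       [-0.52761411,  0.26123354, -0.80831949]]), 't': array([-0.21240993, -0.34374423,  1.1459355 ])}
top {'mtx': array([[445.82468154,   0.        , 319.04105672],
       [  0.        , 445.82468154, 199.72405921],
       [  0.        ,   0.        ,   1.        ]]), 'R': array([[-0.0245143 , -0.99967067,  0.00758906],
       [-0.99876932,  0.02416339, -0.0433126 ],
       [ 0.04311496, -0.0086415 , -0.99903274]]), 't': array([0.01147935, 0.49855373, 1.11560225])}
```

View pics/top0.png

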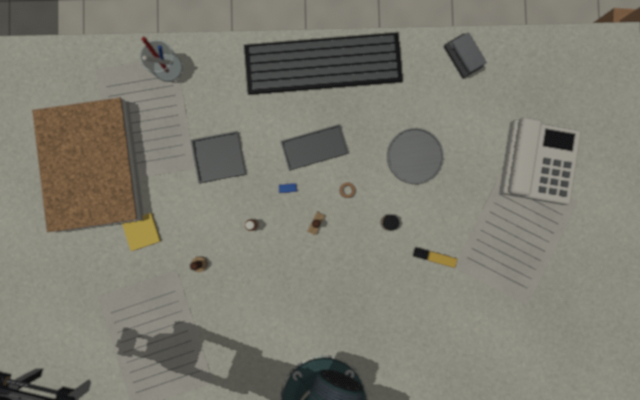

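View pics/scene0.png

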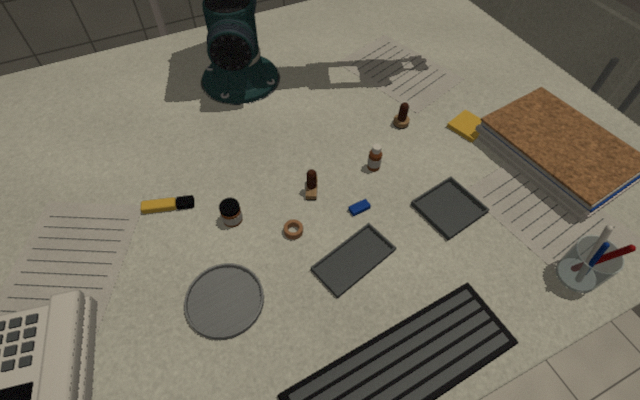

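The top view shows the square tray at (218,157), long tray (315,147), round tray (415,156), eraser (288,188), tape (347,190), dropper (252,225), bar stamp (317,223), jar (390,222), highlighter (435,257, cap to the left) and round stamp (199,264). The scene view agrees. Next is an enlarged crop for measurement.

```bash
cat > h.py <<'E'
import cv2,numpy as np
def cal(n): return np.load(f"{n}.npz")
def proj(c,P):
    p=(c['R']@np.atleast_2d(P).T).T+c['t']; q=p@c['mtx'].T; return q[:,:2]/q[:,2:]
def ray(c,uv,z):
    d=c['R'].T@np.linalg.solve(c['mtx'],[uv[0],uv[1],1]); o=-c['R'].T@c['t']
    return (o+d*(z-o[2])/d[2])[:2]
E
python3 - <<'E'
import cv2
a=cv2.imread("pics/top0.png")[115:280,180:470]
a=cv2.resize(a,None,fx=2.75,fy=2.75,interpolation=cv2.INTER_CUBIC)
cv2.imwrite("pics/topc.png",cv2.convertScaleAbs(a,alpha=1.5))
b=cv2.imread("pics/scene0.png")[90:345,130:500]
b=cv2.resize(b,None,fx=2.15,fy=2.15,interpolation=cv2.INTER_CUBIC)
cv2.imwrite("pics/scenec.png",cv2.convertScaleAbs(b,alpha=1.5))
E
```

```text
(no output)
```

View pics/topc.png

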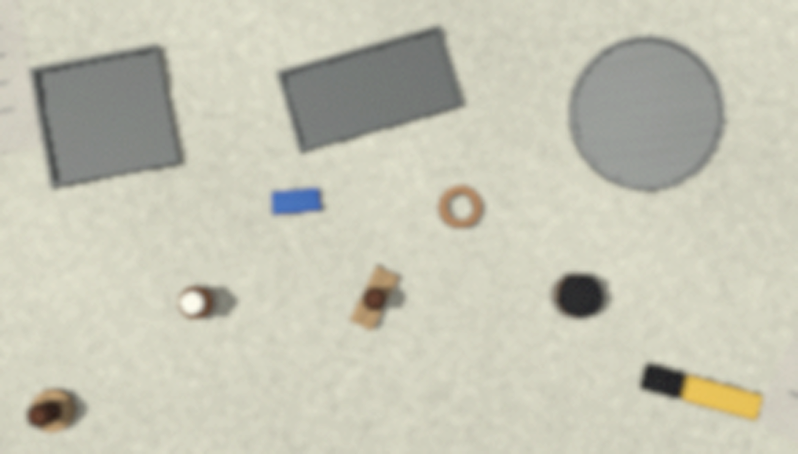

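View pics/scenec.png

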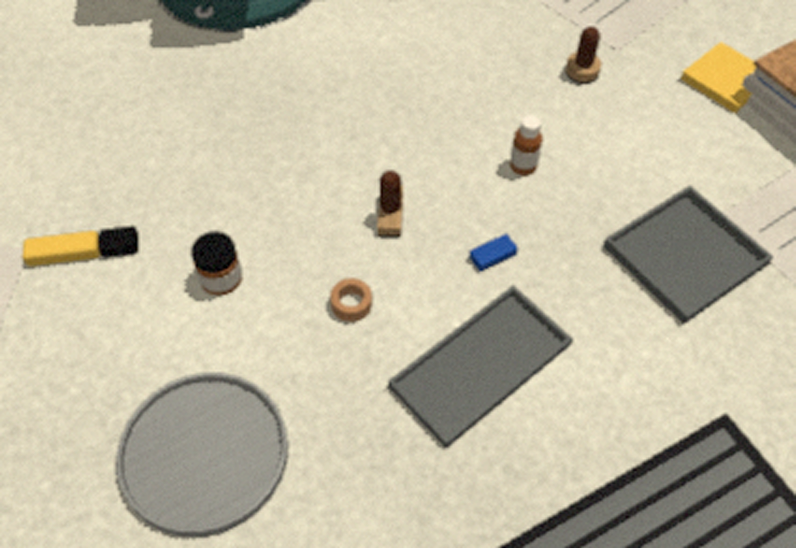

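```bash
python3 - <<'E'
from h import *
T=cal("top");S=cal("scene")
t=lambda u,v,z:ray(T,((u+.5)/2.75-.5+180,(v+.5)/2.75-.5+115),z)
s=lambda u,v,z:ray(S,((u+.5)/2.15-.5+130,(v+.5)/2.15-.5+90),z)
def rect(n,f,pts,z):
    P=np.array([f(*p,z) for p in pts]);c=P.mean(0)
    e=[P[1]-P[0]+P[2]-P[3],P[2]-P[1]+P[3]-P[0]]
    for k in e: print(n,c.round(4),"len",np.linalg.norm(k/2).round(4),"dir",np.degrees(np.arctan2(k[1],k[0])).round(1))
rect("sq",t,[(33,70),(161,48),(183,163),(55,187)],.014)
rect("sqS",s,[(604,245),(690,187),(770,259),(685,321)],.014)
rect("long",t,[(279,73),(440,27),(464,104),(303,151)],.012)
rect("longS",s,[(389,385),(514,288),(572,341),(446,445)],.012)
rect("hl",t,[(648,363),(763,394),(756,419),(641,388)],.015)
rect("barfoot",t,[(379,265),(400,275),(373,329),(351,319)],.013)
rect("eraser",t,[(272,191),(320,188),(323,210),(274,214)],.013)
for n,a,b,z in[("round",(647,113),(203,454),.014),("drop",(193,302),(531,127),.067),("jar",(581,296),(214,250),.05),("bar",(374,298),(390,179),.06),("rnd",(40,414),(589,36),.06),("tape",(461,207),(351,298),.018)]:
    print(n,t(*a,z).round(4),s(*b,z).round(4))
print("rndfoot",t(53,410,.012),s(584,70,.016))
E
```

```text
sq [0.6122 0.2494] len 0.1191 dir -81.1
sq [0.6122 0.2494] len 0.1091 dir -170.2
sqS [0.6181 0.2505] len 0.1227 dir 100.6
sqS [0.6181 0.2505] len 0.1091 dir 9.0
long [0.6329 0.0068] len 0.1547 dir -75.1
long [0.6329 0.0068] len 0.0752 dir -164.3
longS [0.6371 0.0083] len 0.1575 dir 104.7
longS [0.6371 0.0083] len 0.0755 dir 14.6
hl [ 0.3481 -0.2877] len 0.1085 dir -106.5
hl [ 0.3481 -0.2877] len 0.0236 dir 162.3
barfoot [0.441  0.0076] len 0.0217 dir -116.3
barfoot [0.441  0.0076] len 0.0554 dir 151.6
eraser [0.5309 0.0775] len 0.0446 dir -87.2
eraser [0.5309 0.0775] len 0.0208 dir -174.9
round [ 0.6041 -0.2464] [ 0.6116 -0.2474]
drop [0.441  0.1667] [0.447  0.1659]
jar [ 0.4377 -0.1741] [ 0.4407 -0.173 ]
bar [0.4405 0.0092] [0.4416 0.0094]
rnd [0.3468 0.3025] [0.3498 0.3008]
tape [ 0.5212 -0.0723] [ 0.5259 -0.072 ]
rndfoot [0.34548766 0.30377365] [0.35717984 0.298331  ]
```

Request:
arm_command:
  series:
    - [1, 0, 0, 0, 0, 0, 0.1462]
    - [1, 0, 0, 0, 0, 0, 0.1462]
    - [1, 0, 0, 0, 0, 0, 0.1462]
    - [1, 0, 0, 0, 0, 0, 0.1462]
    - [1, 0, 0, 0, 0, 0, 0.1462]
    - [1, 0, 0, 0, 0, 0, 0.1462]
    - [1, 0, 0, 0, 0, 0, 0.1462]
    - [1, 0, 0, 0, 0, 0, 0.1462]
    - [1, 0, 0, 0, 0, 0, 0.1462]

```text
time: 1.0
tool_pos: [0.1385, 0.5319, 0.2048]
ee_rot: [-3.141, 0.001, 1.565]
wrist_force: [0.1, 0.6, -0.3]
width: 0.0937
```

Request:
arm_command:
  series:
    - [1, -3, 2.6, 0, 0, 0, 0]
    - [1, -3, 2.6, 0, 0, 0, 0]
    - [1, -3, 2.6, 0, 0, 0, 0]
    - [1, -3, 2.6, 0, 0, 0, 0]
    - [1, -3, 2.6, 0, 0, 0, 0]
    - [1, -3, 2.6, 0, 0, 0, 0]
    - [1, -3, 2.6, 0, 0, 0, 0]
    - [1, -3, 2.6, 0, 0, 0, 0]
    - [1, -3, 2.6, 0, 0, 0, 0]
    - [1, -3, 2.6, 0, 0, 0, 0]
    - [1, -3, 2.6, 0, 0, 0, 0]
    - [1, -3.5, 2, 0, 0, 0, 0]
    - [1, 0, 0, 0, 0, 0, 0]

```text
time: 2.3
tool_pos: [0.4463, 0.1636, 0.2045]
ee_rot: [-3.141, 0.002, 1.565]
wrist_force: [0.2, 1.2, 0.0]
width: 0.0943
```

```bash
cat >> h.py <<'E'
def wristshot(name):
    from bench import sensors,eyes
    c=eyes.get_calibration("wrist");np.savez("wrist_"+name+".npz",**c)
    a=eyes.snapshot("wrist");cv2.imwrite(f"pics/{name}.png",a)
    o=sensors.get_obs();print(o['time'],o['tool_pos'].round(4),o['ee_rot'].round(4),o['joint_positions'].round(2))
E
python3 -c "
from h import *
wristshot('w1');c=np.load('wrist_w1.npz');print(-c['R'].T@c['t'],c['R'])"
```

```text
2.35 [0.4452 0.1655 0.2047] [-3.1400e+00  3.0000e-04  1.5665e+00] [ 0.24 -0.08  1.54  0.    1.68  0.24]
[0.4465683  0.24123618 0.38211814] [[ 0.99997811 -0.00632362 -0.00194846]
 [-0.00557035 -0.96341941  0.26794033]
 [-0.00357153 -0.26792361 -0.96343354]]
```

View pics/w1.png

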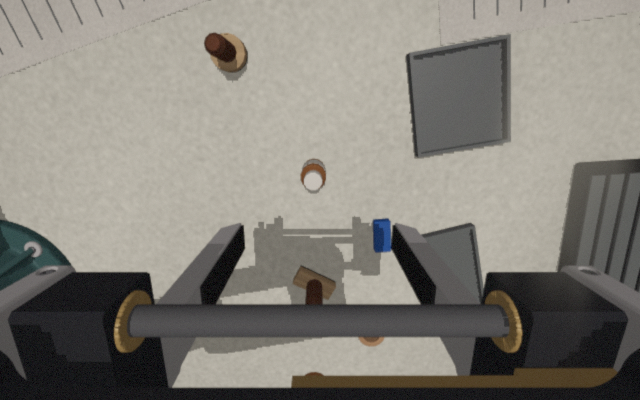

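The wrist view shows the dropper cap at (313,182), round stamp top (213,43) with foot (229,53), the square tray corners, and the bar stamp at about (314,285).

```bash
python3 - <<'E'
from h import *
W=np.load("wrist_w1.npz")
print("drop",ray(W,(313,182),.068),ray(W,(313.5,175),.04),"rnd",ray(W,(214,42),.06),ray(W,(229,53),.008),"bar",ray(W,(314.5,277),.064))
P=np.array([ray(W,p,.014) for p in[(408,55),(509,36),(509.5,138),(416,156)]]);print(P,P.mean(0))
for a,b in((0,1),(3,2),(3,0),(2,1)): d=P[b]-P[a];print(np.linalg.norm(d),np.degrees(np.arctan2(d[1],d[0])))
d=ray(W,(335,283),.016)-ray(W,(301,265),.016);print("barang",np.degrees(np.arctan2(d[1],d[0])))
E
```

```text
drop [0.44053656 0.16741917] [0.44066231 0.16912509] rnd [0.34577593 0.3055309 ] [0.34545091 0.30441553] bar [0.4410294  0.05124483]
[[0.54736284 0.30001382]
 [0.65714745 0.31854557]
 [0.67582186 0.20752872]
 [0.56546595 0.18654016]] [0.61144953 0.25315707]
0.1113377051256392 9.581263436847594
0.11233408520295461 10.768459807726162
0.11490863628559012 99.06434025798976
0.11257652792571624 99.54847348982499
barang -30.97784653011842
```

Request:
arm_command:
  series:
    - [1, 0.15, -0.4, 3, 0, 0, 0]
    - [1, 0, 0, 3, 0, 0, 0]
    - [1, 0, 0, 3, 0, 0, 0]
    - [1, 0, 0, 3, 0, 0, 0]
    - [1, 0, 0, 3, 0, 0, 0]
    - [1, 0, 0, 2, 0, 0, 0]
    - [1, 0, 0, 1, 0, 0, 0]
    - [1, 0, 0, 0.8, 0, 0, 0]
    - [1, 0, 0, 0, 0, 0, 0]
    - [1, 0, 0, 0, 0, 0, 0]

```text
time: 3.35
tool_pos: [0.4414, 0.1693, 0.0185]
ee_rot: [3.14, -0.001, 1.571]
wrist_force: [-0.9, -0.5, 0.7]
width: 0.0941
```

Request:
arm_command:
  series:
    - [0.6, 0, 0, 0, 0, 0, 0]
    - [0.5, 0, 0, 0, 0, 0, 0]
    - [0.4, 0, 0, 0, 0, 0, 0]
    - [0.35, 0, 0, 0, 0, 0, 0]
    - [0.3, 0, 0, 0, 0, 0, 0]
    - [0.2, 0, 0, 0, 0, 0, 0]
    - [0.1, 0, 0, 0, 0, 0, 0]
    - [0.1, 0, 0, 0, 0, 0, 0]
    - [0.1, 0, 0, 0, 0, 0, 0]
    - [0.1, 0, 0, 0, 0, 0, 0]

```text
time: 4.35
tool_pos: [0.4407, 0.1688, 0.0175]
ee_rot: [3.142, -0.0, 1.571]
wrist_force: [-0.2, 0.3, 0.9]
width: 0.0294
```

Request:
arm_command:
  series:
    - [0.1, 0, 0, -0.5, 0, 0, 0]
    - [0.1, 0, 0, -1.5, 0, 0, 0]
    - [0.1, 0, 0, -2, 0, 0, 0]
    - [0.1, 0, 0, -2, 0, 0, 0]
    - [0.1, 0, 0, -2, 0, 0, 0]
    - [0.1, 0, 0, -2, 0, 0, 0]

```text
time: 4.95
tool_pos: [0.4406, 0.1688, 0.1185]
ee_rot: [3.142, -0.0, 1.571]
wrist_force: [0.6, 0.2, 0.5]
width: 0.0295
```

Request:
arm_command:
  series:
    - [0.1, -1, 0.5, 0, 0, 0, 0]
    - [0.1, -2, 1, 0, 0, 0, 0]
    - [0.1, -3, 1.3, 0, 0, 0, 0]
    - [0.1, -3, 1.3, 0, 0, 0, 0]
    - [0.1, -3, 1.3, 0, 0, 0, 0]
    - [0.1, -3, 1.3, 0, 0, 0, 0]
    - [0.1, -3, 1.3, 0, 0, 0, 0]
    - [0.1, -3, 1.3, 0, 0, 0, 0]
    - [0.1, -3, 1.3, 0, 0, 0, 0]
    - [0.1, -3, 1.3, 0, 0, 0, 0]
    - [0.1, -3, 1.3, 0, 0, 0, 0]
    - [0.1, -3, 1.3, 0, 0, 0, 0]
    - [0.1, -3, 1, 0, 0, 0, 0]
    - [0.1, -1.5, 0.7, 0, 0, 0, 0]
    - [0.1, -0.6, 0.3, 0, 0, 0, 0]
    - [0.1, 0, 0, 0, 0, 0, 0]
    - [0.1, 0, 0, 0, 0, 0, 0]

```text
time: 6.65
tool_pos: [0.6053, -0.2115, 0.1167]
ee_rot: [-3.14, -0.001, 1.571]
wrist_force: [-0.4, 0.3, -0.5]
width: 0.0294
```

```bash
python3 -c "
from h import *
wristshot('w2')
from bench import sensors;print(sensors.get_obs()['width'])"
```

```text
6.7 [ 0.6054 -0.2112  0.1171] [-3.1408e+00 -8.0000e-04  1.5718e+00] [-0.42  0.32  1.27  0.    1.55 -0.43]
0.029344358521660105
```

View pics/w2.png

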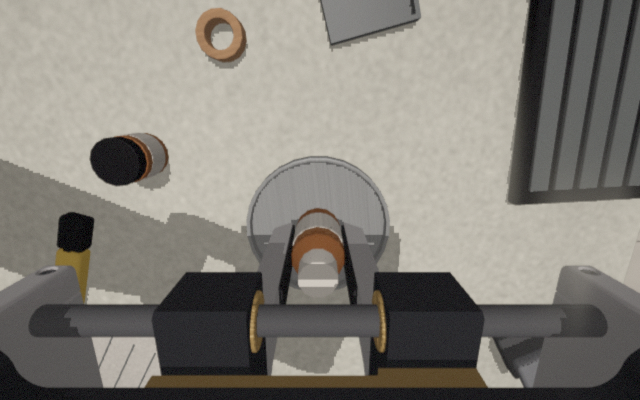

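The wrist view shows the bottle held upright at (318,250), over the tray. The tray rim's top is at (318,156), with its sides at columns 247 and 389. The jar lid is at (118,160).

```bash
python3 - <<'E'
from h import *
W=np.load("wrist_w2.npz")
print("top",ray(W,(318,156.5),.014)-[0,.072],"x",ray(W,(247,228),.014),ray(W,(389.5,228),.014))
print("jar",ray(W,(118,160),.05),"jarfoot",ray(W,(148,153),.02), "hlcapend",ray(W,(77,213),.018))
E
```

```text
top [ 0.60473111 -0.24709539] x [ 0.53428591 -0.24634753] [ 0.67570869 -0.2461463 ]
jar [ 0.44186851 -0.17286873] jarfoot [ 0.45027137 -0.17116673] hlcapend [ 0.37183318 -0.22947184]
```

Request:
arm_command:
  series:
    - [0.1, 0, 0, 1.5, 0, 0, 0]
    - [0.1, 0, 0, 2, 0, 0, 0]
    - [0.1, 0, 0, 2, 0, 0, 0]
    - [0.1, 0, 0, 2, 0, 0, 0]
    - [0.1, 0, 0, 1, 0, 0, 0]
    - [0.1, 0, 0, 0.4, 0, 0, 0]
    - [0.1, 0, 0, 0.3, 0, 0, 0]
    - [0.1, 0, 0, 0.1, 0, 0, 0]
    - [0.1, 0, 0, 0, 0, 0, 0]
    - [0.1, 0, 0, 0, 0, 0, 0]
    - [0.1, 0, 0, 0, 0, 0, 0]

```text
time: 7.8
tool_pos: [0.6062, -0.2124, 0.0252]
ee_rot: [3.14, 0.0, 1.571]
wrist_force: [-0.2, -0.4, -1.3]
width: 0.0291
```

Still about 3 mm up, so I lower in small steps.

Request:
arm_command:
  series:
    - [0.1, 0, 0, 0.15, 0, 0, 0]
    - [0.1, 0, 0, 0.1, 0, 0, 0]
    - [0.1, 0, 0, 0, 0, 0, 0]
    - [0.1, 0, 0, 0, 0, 0, 0]

```text
time: 8.2
tool_pos: [0.6057, -0.2121, 0.0218]
ee_rot: [-3.141, -0.0, 1.571]
wrist_force: [0.4, -0.2, -0.9]
width: 0.0293
```

Request:
arm_command:
  series:
    - [0.1, 0, 0, 0.05, 0, 0, 0]
    - [0.1, 0, 0, 0, 0, 0, 0]
    - [0.1, 0, 0, 0, 0, 0, 0]

```text
time: 8.5
tool_pos: [0.6059, -0.2122, 0.0215]
ee_rot: [3.141, -0.0, 1.571]
wrist_force: [0.5, -1.1, -1.2]
width: 0.0291
```

Request:
arm_command:
  series:
    - [0.36, 0, 0, 0, 0, 0, 0]
    - [0.42, 0, 0, 0, 0, 0, 0]
    - [0.5, 0, 0, 0, 0, 0, 0]
    - [0.5, 0, 0, 0, 0, 0, 0]
    - [0.5, 0, 0, -1, 0, 0, 0]
    - [0.5, 0, 0, -2, 0, 0, 0]
    - [0.5, 0, 0, -3, 0, 0, 0]
    - [0.5, 0, 0, -3, 0, 0, 0]
    - [0.8, 0, 0, -3, 0, 0, 0]
    - [0.9, 0, 0, 0, 0, 0, 0]

```text
time: 9.5
tool_pos: [0.6088, -0.2134, 0.1487]
ee_rot: [3.131, 0.005, 1.571]
wrist_force: [0.7, 0.9, 0.4]
width: 0.0598
```

Request:
arm_command:
  series:
    - [1, 0.4, -2, 0, 0, 0, 0]
    - [1, 0.7, -3, 0, 0, 0, 0]
    - [1, 0.7, -3, 0, 0, 0, 0]
    - [1, 0.7, -3, 0, 0, 0, 0]
    - [1, 0.7, -3, 0, 0, 0, 0]
    - [1, 0.7, -2, 0, 0, 0, 0]
    - [1, 0, -0.7, 0, 0, 0, 0]
    - [1, 0, 0, 0, 0, 0, 0]
    - [1, 0, 0, 0, 0, 0, 0]

```text
time: 10.4
tool_pos: [0.4394, -0.1735, 0.1414]
ee_rot: [3.141, 0.0, 1.571]
wrist_force: [0.5, 0.4, 0.3]
width: 0.0937
```

```bash
python3 - <<'E'
from bench import *
import cv2
from bench import eyes,sensors
a=eyes.snapshot("top");cv2.imwrite("pics/top1.png",a)
print(sensors.get_obs()['tool_pos'])
b=cv2.resize(a[115:280,180:470],None,fx=2.75,fy=2.75,interpolation=cv2.INTER_CUBIC)
cv2.imwrite("pics/top1c.png",cv2.convertScaleAbs(b,alpha=1.5))
E
```

```text
[ 0.43954331 -0.17350577  0.14131733]
```

View pics/top1c.png

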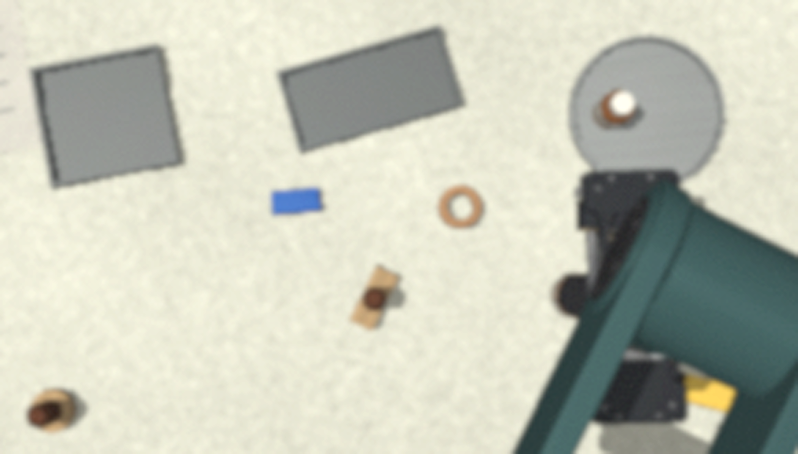

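The dropper stands upright in the round tray, with its cap at crop (622,103). The tape and eraser have not moved. Now the jar.

Request:
arm_command:
  series:
    - [1, 0, 0, 3, 0, 0, 0]
    - [1, 0, 0, 3, 0, 0, 0]
    - [1, 0, 0, 3, 0, 0, 0]
    - [1, 0, 0, 2, 0, 0, 0]
    - [1, 0, 0, 1.2, 0, 0, 0]
    - [1, 0, 0, 0.6, 0, 0, 0]
    - [1, 0, 0, 0, 0, 0, 0]
    - [1, 0, 0, 0, 0, 0, 0]

```text
time: 11.25
tool_pos: [0.4398, -0.1736, 0.0145]
ee_rot: [3.14, 0.001, 1.571]
wrist_force: [0.4, -0.3, 0.1]
width: 0.0942
```

Request:
arm_command:
  series:
    - [0.7, 0, 0, 0, 0, 0, 0]
    - [0.6, 0, 0, 0, 0, 0, 0]
    - [0.5, 0, 0, 0, 0, 0, 0]
    - [0.45, 0, 0, 0, 0, 0, 0]
    - [0.4, 0, 0, 0, 0, 0, 0]
    - [0.3, 0, 0, 0, 0, 0, 0]
    - [0.2, 0, 0, 0, 0, 0, 0]
    - [0.2, 0, 0, 0, 0, 0, 0]
    - [0.2, 0, 0, 0, 0, 0, 0]

```text
time: 12.15
tool_pos: [0.4387, -0.1731, 0.0134]
ee_rot: [-3.141, -0.0, 1.571]
wrist_force: [-0.7, 0.8, 0.5]
width: 0.0417
```

Request:
arm_command:
  series:
    - [0.2, 0, 0, -0.5, 0, 0, 0]
    - [0.2, 0, 0, -1.5, 0, 0, 0]
    - [0.2, 0, 0, -2, 0, 0, 0]
    - [0.2, 0, 0, -2, 0, 0, 0]
    - [0.2, 0, 0, -2, 0, 0, 0]
    - [0.2, 0, 0, -2, 0, 0, 0]
    - [0.2, -0.6, 1, 0, 0, 0, 0]
    - [0.2, -1.4, 2, 0, 0, 0, 0]
    - [0.2, -1.6, 2.5, 0, 0, 0, 0]
    - [0.2, -1.6, 2.5, 0, 0, 0, 0]
    - [0.2, -1.6, 2.5, 0, 0, 0, 0]
    - [0.2, -1.6, 2.5, 0, 0, 0, 0]
    - [0.2, -1, 2, 0, 0, 0, 0]
    - [0.2, -0.5, 1, 0, 0, 0, 0]
    - [0.2, -0.3, 0.6, 0, 0, 0, 0]
    - [0.2, 0, 0, 0, 0, 0, 0]
    - [0.2, 0, 0, 0, 0, 0, 0]

```text
time: 13.85
tool_pos: [0.6044, -0.2749, 0.1126]
ee_rot: [-3.14, -0.001, 1.571]
wrist_force: [0.1, -0.2, -0.6]
width: 0.0417
```

Request:
arm_command:
  series:
    - [0.2, 0, 0, 1.5, 0, 0, 0]
    - [0.2, 0, 0, 2, 0, 0, 0]
    - [0.2, 0, 0, 2, 0, 0, 0]
    - [0.2, 0, 0, 2, 0, 0, 0]
    - [0.2, 0, 0, 1, 0, 0, 0]
    - [0.2, 0, 0, 0.5, 0, 0, 0]
    - [0.2, 0, 0, 0.2, 0, 0, 0]
    - [0.2, 0, 0, 0.1, 0, 0, 0]
    - [0.2, 0, 0, 0, 0, 0, 0]
    - [0.2, 0, 0, 0, 0, 0, 0]
    - [0.2, 0, 0, 0, 0, 0, 0]

```text
time: 14.95
tool_pos: [0.6052, -0.2753, 0.0212]
ee_rot: [3.14, 0.001, 1.571]
wrist_force: [0.6, 0.7, -0.8]
width: 0.0417
```

Request:
arm_command:
  series:
    - [0.2, 0, 0, 0.2, 0, 0, 0]
    - [0.2, 0, 0, 0.1, 0, 0, 0]
    - [0.2, 0, 0, 0.05, 0, 0, 0]
    - [0.2, 0, 0, 0, 0, 0, 0]
    - [0.2, 0, 0, 0, 0, 0, 0]

```text
time: 15.45
tool_pos: [0.6049, -0.2752, 0.0175]
ee_rot: [3.141, 0.0, 1.571]
wrist_force: [-1.2, -0.3, 3.4]
width: 0.0414
```

Request:
arm_command:
  series:
    - [0.5, 0, 0, 0, 0, 0, 0]
    - [0.55, 0, 0, 0, 0, 0, 0]
    - [0.62, 0, 0, 0, 0, 0, 0]
    - [0.62, 0, 0, 0, 0, 0, 0]
    - [0.62, 0, 0, -1, 0, 0, 0]
    - [0.62, 0, 0, -2, 0, 0, 0]
    - [0.62, 0, 0, -3, 0, 0, 0]
    - [0.62, 0, 0, -3, 0, 0, 0]
    - [0.62, 0, 0, -3, 0, 0, 0]
    - [0.8, 0, 0, -2, 0, 0, 0]
    - [0.8, 0, 0, 0, 0, 0, 0]

```text
time: 16.55
tool_pos: [0.6068, -0.2762, 0.1627]
ee_rot: [3.133, 0.005, 1.571]
wrist_force: [0.3, -0.3, 1.1]
width: 0.0707
```

Request:
arm_command:
  series:
    - [0.8, 1, -0.6, 0, 0, 0, 0]
    - [0.8, 2, -1.2, 0, 0, 0, 0]
    - [0.8, 3, -1.8, 0, 0, 0, 0]
    - [0.8, 3, -1.8, 0, 0, 0, 0]
    - [0.8, 3, -1.8, 0, 0, 0, 0]
    - [0.8, 3, -1.8, 0, 0, 0, 0]
    - [0.8, 3, -1.8, 0, 0, 0, 0]
    - [0.8, 3, -1.8, 0, 0, 0, 0]
    - [0.8, 3, -1.8, 0, 0, 0, 0]
    - [0.8, 2.3, -1.2, 0, 0, 0, 0]
    - [0.8, 1.4, -0.6, 0, 0, 0, 0]
    - [0.8, 0.6, -0.2, 0, 0, 0, 0]
    - [0.8, 0, 0, 0, 0, 0, 0.128]
    - [0.8, 0, 0, 0, 0, 0, 0.128]
    - [0.8, 0, 0, 0, 0, 0, 0.128]
    - [0.8, 0, 0, 0, 0, 0, 0.128]
    - [0.8, 0, 0, 0, 0, 0, 0]

```text
time: 18.25
tool_pos: [0.4408, 0.0072, 0.1562]
ee_rot: [-3.141, 0.001, 1.058]
wrist_force: [0.0, 0.5, -1.6]
width: 0.0752
```

```bash
python3 - <<'E'
import cv2
from bench import eyes,sensors
o=sensors.get_obs();print(o['tool_pos'],o['ee_rot'])
a=eyes.snapshot("scene");cv2.imwrite("pics/scene1.png",a)
b=cv2.resize(a[90:345,130:500],None,fx=2.15,fy=2.15,interpolation=cv2.INTER_CUBIC)
cv2.imwrite("pics/scene1c.png",cv2.convertScaleAbs(b,alpha=1.5))
E
```

```text
[0.4408083  0.00724168 0.15618004] [-3.14058309e+00  8.06573566e-04  1.05831323e+00]
```

View pics/scene1c.png

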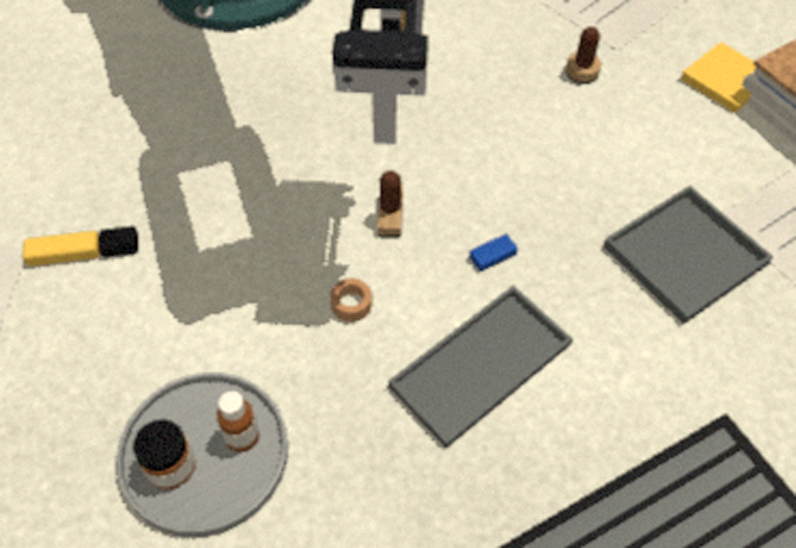

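The jar (165,450) and dropper (238,420) both stand inside the round tray, and the gripper is over the bar stamp. I descend now.

Request:
arm_command:
  series:
    - [0.8, 0.1, 0, 3, 0, 0, 0]
    - [0.8, 0, 0, 3, 0, 0, 0]
    - [0.8, 0, 0, 3, 0, 0, 0]
    - [0.8, 0, 0, 2.5, 0, 0, 0]
    - [0.8, 0, 0, 1.2, 0, 0, 0]
    - [0.8, 0, 0, 0.6, 0, 0, 0]
    - [0.8, 0, 0, 0.1, 0, 0, 0]
    - [0.8, 0, 0, 0, 0, 0, 0]
    - [0.8, 0, 0, 0, 0, 0, 0]

```text
time: 19.2
tool_pos: [0.4424, 0.0086, 0.0244]
ee_rot: [3.139, -0.001, 1.059]
wrist_force: [0.2, 0.9, -0.2]
width: 0.0757
```

Request:
arm_command:
  series:
    - [0.6, 0, 0, 0, 0, 0, 0]
    - [0.4, 0, 0, 0, 0, 0, 0]
    - [0.3, 0, 0, 0, 0, 0, 0]
    - [0.2, 0, 0, 0, 0, 0, 0]
    - [0.1, 0, 0, 0, 0, 0, 0]
    - [0.05, 0, 0, 0, 0, 0, 0]
    - [0.05, 0, 0, 0, 0, 0, 0]
    - [0.05, 0, 0, 0, 0, 0, 0]
    - [0.05, 0, 0, 0, 0, 0, 0]

```text
time: 20.1
tool_pos: [0.4412, 0.0087, 0.0229]
ee_rot: [-3.141, -0.0, 1.059]
wrist_force: [-0.1, -0.2, 0.4]
width: 0.0216
```

Request:
arm_command:
  series:
    - [0.05, 0, 0, -0.5, 0, 0, 0]
    - [0.05, 0, 0, -1.5, 0, 0, 0]
    - [0.05, 0, 0, -2, 0, 0, 0]
    - [0.05, 0, 0, -2, 0, 0, 0]
    - [0.05, 0, 0, -2, 0, 0, 0]
    - [0.05, 0, 0, -2, 0, 0, 0]
    - [0.05, 0, 0, 0, 0, 0, -0.1358]
    - [0.05, 0, 0, 0, 0, 0, -0.1358]
    - [0.05, 0, 0, 0, 0, 0, -0.1358]
    - [0.05, 0, 0, 0, 0, 0, -0.1358]
    - [0.05, 0, 0, 0, 0, 0, -0.1358]
    - [0.05, 0, 0, 0, 0, 0, 0]

```text
time: 21.3
tool_pos: [0.4412, 0.0087, 0.1232]
ee_rot: [3.141, 0.0, 1.738]
wrist_force: [-0.2, -0.2, -0.1]
width: 0.0219
```

Request:
arm_command:
  series:
    - [0.05, 0.8, 1, 0, 0, 0, 0]
    - [0.05, 1.5, 1.8, 0, 0, 0, 0]
    - [0.05, 2, 2.3, 0, 0, 0, 0]
    - [0.05, 2, 2.3, 0, 0, 0, 0]
    - [0.05, 2, 2.3, 0, 0, 0, 0]
    - [0.05, 2, 2.3, 0, 0, 0, 0]
    - [0.05, 2, 2.3, 0, 0, 0, 0]
    - [0.05, 2, 2.3, 0, 0, 0, 0]
    - [0.05, 2, 2.3, 0, 0, 0, 0]
    - [0.05, 1.5, 1.5, 0, 0, 0, 0]
    - [0.05, 0.6, 0.6, 0, 0, 0, 0]
    - [0.05, 0, 0, 0, 0, 0, 0]
    - [0.05, 0, 0, 0, 0, 0, 0]

```text
time: 22.6
tool_pos: [0.6173, 0.2248, 0.1227]
ee_rot: [-3.141, 0.0, 1.737]
wrist_force: [0.5, 0.6, -0.8]
width: 0.0213
```

Request:
arm_command:
  series:
    - [0.05, 0, 0, 1.5, 0, 0, 0]
    - [0.05, 0, 0, 2, 0, 0, 0]
    - [0.05, 0, 0, 2, 0, 0, 0]
    - [0.05, 0, 0, 2, 0, 0, 0]
    - [0.05, 0, 0, 1, 0, 0, 0]
    - [0.05, 0, 0, 0.6, 0, 0, 0]
    - [0.05, 0, 0, 0.2, 0, 0, 0]
    - [0.05, 0, 0, 0.15, 0, 0, 0]
    - [0.05, 0, 0, 0, 0, 0, 0]
    - [0.05, 0, 0, 0, 0, 0, 0]
    - [0.05, 0, 0, 0, 0, 0, 0]

```text
time: 23.7
tool_pos: [0.6182, 0.2253, 0.0293]
ee_rot: [3.14, -0.0, 1.738]
wrist_force: [-0.2, -0.4, -0.3]
width: 0.0218
```

Request:
arm_command:
  series:
    - [0.05, 0, 0, 0.1, 0, 0, 0]
    - [0.05, 0, 0, 0.1, 0, 0, 0]
    - [0.05, 0, 0, 0, 0, 0, 0]
    - [0.05, 0, 0, 0, 0, 0, 0]

```text
time: 24.1
tool_pos: [0.6179, 0.2252, 0.027]
ee_rot: [3.141, -0.0, 1.738]
wrist_force: [-0.9, -0.4, 1.9]
width: 0.0214
```

Request:
arm_command:
  series:
    - [0.3, 0, 0, 0, 0, 0, 0]
    - [0.4, 0, 0, 0, 0, 0, 0]
    - [0.5, 0, 0, 0, 0, 0, 0]
    - [0.5, 0, 0, 0, 0, 0, 0]
    - [0.5, 0, 0, -1, 0, 0, 0]
    - [0.5, 0, 0, -2, 0, 0, 0]
    - [0.5, 0, 0, -3, 0, 0, 0]
    - [0.5, 0, 0, -3, 0, 0, 0]
    - [0.5, 0, 0, -3, 0, 0, 0]
    - [0.8, 0, 0, -1, 0, 0, 0]
    - [0.8, 0, 0, 0, 0, 0, 0]

```text
time: 25.2
tool_pos: [0.6189, 0.2254, 0.1594]
ee_rot: [3.136, -0.001, 1.738]
wrist_force: [0.3, -0.1, -0.2]
width: 0.0595
```

Request:
arm_command:
  series:
    - [0.8, 0.5, -1, 0, 0, 0, 0]
    - [0.8, 1.3, -2.5, 0, 0, 0, 0]
    - [0.8, 1.3, -2.8, 0, 0, 0, 0]
    - [0.8, 1.3, -2.8, 0, 0, 0, 0]
    - [0.8, 1.3, -2.8, 0, 0, 0, 0]
    - [0.8, 1.3, -2.8, 0, 0, 0, 0]
    - [0.8, 1.3, -2.8, 0, 0, 0, 0]
    - [0.8, 1.3, -2.8, 0, 0, 0, 0]
    - [0.8, 1.3, -2.6, 0, 0, 0, 0]
    - [0.8, 1, -1.6, 0, 0, 0, 0]
    - [0.8, 0.4, -0.9, 0, 0, 0, 0]
    - [0.8, 0, 0, 0, 0, 0, 0]
    - [0.8, 0, 0, 0, 0, 0, 0]

```text
time: 26.5
tool_pos: [0.3467, 0.3037, 0.1556]
ee_rot: [-3.141, 0.001, 1.738]
wrist_force: [-0.1, 1.0, 0.3]
width: 0.0753
```

```bash
python3 -c "
from h import *
wristshot('w3')"
```

```text
26.55 [0.3471 0.3037 0.1558] [-3.1409e+00  7.0000e-04  1.7375e+00] [ 0.6  -0.1   1.65 -0.    1.59  0.43]
```

View pics/w3.png

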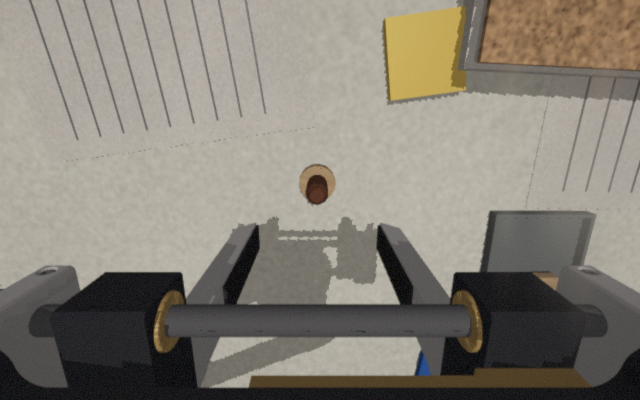

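The round stamp is at (317,188), centred between the fingers. I descend and grip.

Request:
arm_command:
  series:
    - [0.8, 0, 0, 3, 0, 0, 0]
    - [0.8, 0, 0, 3, 0, 0, 0]
    - [0.8, 0, 0, 3, 0, 0, 0]
    - [0.8, 0, 0, 2.5, 0, 0, 0]
    - [0.8, 0, 0, 1.2, 0, 0, 0]
    - [0.8, 0, 0, 0.6, 0, 0, 0]
    - [0.8, 0, 0, 0, 0, 0, 0]
    - [0.8, 0, 0, 0, 0, 0, 0]

```text
time: 27.35
tool_pos: [0.3479, 0.3047, 0.0248]
ee_rot: [3.139, -0.001, 1.738]
wrist_force: [-0.4, 0.8, -0.4]
width: 0.0752
```

Request:
arm_command:
  series:
    - [0.6, 0, 0, 0, 0, 0, 0]
    - [0.4, 0, 0, 0, 0, 0, 0]
    - [0.3, 0, 0, 0, 0, 0, 0]
    - [0.2, 0, 0, 0, 0, 0, 0]
    - [0.1, 0, 0, 0, 0, 0, 0]
    - [0.05, 0, 0, 0, 0, 0, 0]
    - [0.05, 0, 0, 0, 0, 0, 0]
    - [0.05, 0, 0, 0, 0, 0, 0]
    - [0.05, 0, 0, 0, 0, 0, 0]

```text
time: 28.25
tool_pos: [0.3467, 0.3041, 0.0234]
ee_rot: [-3.141, -0.0, 1.738]
wrist_force: [-0.6, 0.0, 0.9]
width: 0.0214
```

Request:
arm_command:
  series:
    - [0.05, 0, 0, -0.5, 0, 0, 0]
    - [0.05, 0, 0, -1.5, 0, 0, 0]
    - [0.05, 0, 0, -2, 0, 0, 0]
    - [0.05, 0, 0, -2, 0, 0, 0]
    - [0.05, 0, 0, -2, 0, 0, 0]
    - [0.05, 0, 0, -2, 0, 0, 0]
    - [0.05, -0.3, 1, 0, 0, 0, 0]
    - [0.05, -0.6, 2, 0, 0, 0, 0]
    - [0.05, -0.8, 2.7, 0, 0, 0, 0]
    - [0.05, -0.8, 2.7, 0, 0, 0, 0]
    - [0.05, -0.8, 2.7, 0, 0, 0, 0]
    - [0.05, -0.8, 2.7, 0, 0, 0, 0]
    - [0.05, -0.8, 2.7, 0, 0, 0, 0]
    - [0.05, -0.8, 2.7, 0, 0, 0, 0]
    - [0.05, -0.6, 2.7, 0, 0, 0, 0]
    - [0.05, -0.5, 2, 0, 0, 0, 0]
    - [0.05, -0.4, 1.4, 0, 0, 0, 0]
    - [0.05, 0, 0, 0, 0, 0, 0]
    - [0.05, 0, 0, 0, 0, 0, 0]

```text
time: 30.15
tool_pos: [0.6079, 0.2747, 0.1218]
ee_rot: [-3.139, 0.0, 1.737]
wrist_force: [-0.4, -0.4, -1.4]
width: 0.0211
```

Request:
arm_command:
  series:
    - [0.05, 0, 0, 1.5, 0, 0, 0]
    - [0.05, 0, 0, 2, 0, 0, 0]
    - [0.05, 0, 0, 2, 0, 0, 0]
    - [0.05, 0, 0, 2, 0, 0, 0]
    - [0.05, 0, 0, 1, 0, 0, 0]
    - [0.05, 0, 0, 0.6, 0, 0, 0]
    - [0.05, 0, 0, 0.2, 0, 0, 0]
    - [0.05, 0, 0, 0.1, 0, 0, 0]
    - [0.05, 0, 0, 0, 0, 0, 0]
    - [0.05, 0, 0, 0, 0, 0, 0]
    - [0.05, 0, 0, 0, 0, 0, 0]

```text
time: 31.25
tool_pos: [0.6086, 0.2754, 0.0303]
ee_rot: [3.14, -0.0, 1.738]
wrist_force: [-0.1, -0.7, -0.2]
width: 0.0213
```

Request:
arm_command:
  series:
    - [0.05, 0, 0, 0.15, 0, 0, 0]
    - [0.05, 0, 0, 0.1, 0, 0, 0]
    - [0.05, 0, 0, 0, 0, 0, 0]
    - [0.05, 0, 0, 0, 0, 0, 0]

```text
time: 31.65
tool_pos: [0.6084, 0.2753, 0.0275]
ee_rot: [3.141, -0.0, 1.738]
wrist_force: [-0.6, -1.4, 1.4]
width: 0.0213
```

Request:
arm_command:
  series:
    - [0.3, 0, 0, 0, 0, 0, 0]
    - [0.4, 0, 0, 0, 0, 0, 0]
    - [0.5, 0, 0, 0, 0, 0, 0]
    - [0.5, 0, 0, 0, 0, 0, 0]
    - [0.5, 0, 0, -1, 0, 0, 0]
    - [0.5, 0, 0, -2, 0, 0, 0]
    - [0.5, 0, 0, -3, 0, 0, 0]
    - [0.5, 0, 0, -3, 0, 0, 0]
    - [0.5, 0, 0, -3, 0, 0, 0]
    - [0.7, 0, 0, -1, 0, 0, 0]
    - [0.7, 0, 0, 0, 0, 0, 0.114]
    - [0.7, 0, 0, 0, 0, 0, 0.114]
    - [0.7, 0, 0, 0, 0, 0, 0.114]
    - [0.7, 0, 0, 0, 0, 0, 0.114]
    - [0.7, 0, 0, 0, 0, 0, 0]

```text
time: 33.15
tool_pos: [0.6078, 0.2751, 0.1561]
ee_rot: [-3.14, 0.001, 1.282]
wrist_force: [0.3, -0.3, -0.3]
width: 0.0657
```

Request:
arm_command:
  series:
    - [0.7, -1.2, -0.2, 0, 0, 0, 0]
    - [0.7, -2.5, -0.4, 0, 0, 0, 0]
    - [0.7, -4, -0.6, 0, 0, 0, 0]
    - [0.7, -4, -0.6, 0, 0, 0, 0]
    - [0.7, -4, -0.6, 0, 0, 0, 0]
    - [0.7, -4, -0.6, 0, 0, 0, 0]
    - [0.7, -4, -0.6, 0, 0, 0, 0]
    - [0.7, -4, -0.6, 0, 0, 0, 0]
    - [0.7, -4, -0.6, 0, 0, 0, 0]
    - [0.7, -4, -0.6, 0, 0, 0, 0]
    - [0.7, -4, -0.6, 0, 0, 0, 0]
    - [0.7, -4, -0.6, 0, 0, 0, 0]
    - [0.7, -4, -0.6, 0, 0, 0, 0]
    - [0.7, -4, -0.6, 0, 0, 0, 0]
    - [0.7, -4, -0.6, 0, 0, 0, 0]
    - [0.7, -3.5, -0.4, 0, 0, 0, 0]
    - [0.7, -2, -0.2, 0, 0, 0, 0]
    - [0.7, 0, 0, 0, 0, 0, 0]
    - [0.7, 0, 0, 0, 0, 0, 0]

```text
time: 35.05
tool_pos: [0.3471, -0.2855, 0.1567]
ee_rot: [-3.141, -0.001, 1.282]
wrist_force: [0.0, 0.4, -0.8]
width: 0.066
```

```bash
python3 -c "
from h import *
wristshot('w4')"
```

```text
35.1 [ 0.3474 -0.2851  0.1568] [-3.1414e+00 -7.0000e-04  1.2828e+00] [-0.81 -0.12  1.68  0.    1.59 -0.53]
```

View pics/w4.png

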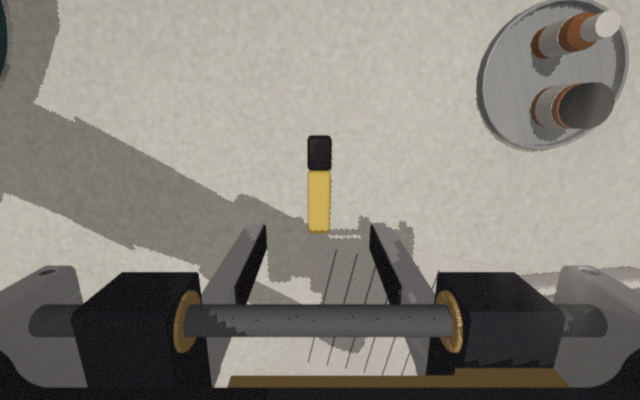

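The highlighter lies straight along the tool's x axis at columns 307-331, rows 135-232. The jar and dropper are still upright in their tray.

```bash
python3 - <<'E'
from h import *
W=np.load("wrist_w4.npz")
a=ray(W,(319.5,136),.018);b=ray(W,(318.5,231),.016);print(a,b,(a+b)/2,np.linalg.norm(a-b),np.degrees(np.arctan2(*(a-b)[::-1])))
E
```

```text
[ 0.36301336 -0.23588245] [ 0.33190979 -0.33712613] [ 0.34746157 -0.28650429] 0.10591371470274696 72.92226205082432
```

Request:
arm_command:
  series:
    - [0.6, 0, 0, 3, 0, 0, 0]
    - [0.6, 0, 0, 3, 0, 0, 0]
    - [0.6, 0, 0, 3, 0, 0, 0]
    - [0.6, 0, 0, 3, 0, 0, 0]
    - [0.6, 0, 0, 2, 0, 0, 0]
    - [0.6, 0, 0, 0.8, 0, 0, 0]
    - [0.6, 0, 0, 0.4, 0, 0, 0]
    - [0.6, 0, 0, 0, 0, 0, 0]
    - [0.6, 0, 0, 0, 0, 0, 0]

```text
time: 36.0
tool_pos: [0.3485, -0.2864, 0.0063]
ee_rot: [3.139, 0.001, 1.283]
wrist_force: [0.0, -0.4, -0.4]
width: 0.0561
```

Request:
arm_command:
  series:
    - [0.5, 0, 0, 0, 0, 0, 0]
    - [0.4, 0, 0, 0, 0, 0, 0]
    - [0.3, 0, 0, 0, 0, 0, 0]
    - [0.2, 0, 0, 0, 0, 0, 0]
    - [0.1, 0, 0, 0, 0, 0, 0]
    - [0.1, 0, 0, 0, 0, 0, 0]
    - [0.1, 0, 0, 0, 0, 0, 0]
    - [0.1, 0, 0, 0, 0, 0, 0]

```text
time: 36.8
tool_pos: [0.3477, -0.2859, 0.0051]
ee_rot: [3.141, 0.0, 1.282]
wrist_force: [-0.7, -0.1, 2.0]
width: 0.0257
```

Request:
arm_command:
  series:
    - [0.1, 0, 0, -0.5, 0, 0, 0]
    - [0.1, 0, 0, -1.5, 0, 0, 0]
    - [0.1, 0, 0, -2, 0, 0, 0]
    - [0.1, 0, 0, -2, 0, 0, 0]
    - [0.1, 0, 0, -2, 0, 0, 0]
    - [0.1, 0, 0, -2, 0, 0, 0]
    - [0.1, 0, 0, 0, 0, 0, -0.1368]
    - [0.1, 0, 0, 0, 0, 0, -0.1368]
    - [0.1, 0, 0, 0, 0, 0, -0.1368]
    - [0.1, 0, 0, 0, 0, 0, -0.1368]
    - [0.1, 0, 0, 0, 0, 0, 0]

```text
time: 37.9
tool_pos: [0.3475, -0.2857, 0.1049]
ee_rot: [-3.142, -0.0, 1.829]
wrist_force: [0.3, 0.6, -0.4]
width: 0.0252
```

Request:
arm_command:
  series:
    - [0.1, 0.6, 1, 0, 0, 0, 0]
    - [0.1, 1.2, 2, 0, 0, 0, 0]
    - [0.1, 1.7, 2.8, 0, 0, 0, 0]
    - [0.1, 1.7, 2.8, 0, 0, 0, 0]
    - [0.1, 1.7, 2.8, 0, 0, 0, 0]
    - [0.1, 1.7, 2.8, 0, 0, 0, 0]
    - [0.1, 1.7, 2.8, 0, 0, 0, 0]
    - [0.1, 1.7, 2.8, 0, 0, 0, 0]
    - [0.1, 1.7, 2.8, 0, 0, 0, 0]
    - [0.1, 1.7, 2.8, 0, 0, 0, 0]
    - [0.1, 1.7, 2.8, 0, 0, 0, 0]
    - [0.1, 1.7, 2.8, 0, 0, 0, 0]
    - [0.1, 1.2, 2.2, 0, 0, 0, 0]
    - [0.1, 0.6, 1.3, 0, 0, 0, 0]
    - [0.1, 0.4, 0.6, 0, 0, 0, 0]
    - [0.1, 0, 0, 0, 0, 0, 0]
    - [0.1, 0, 0, 0, 0, 0, 0]

```text
time: 39.6
tool_pos: [0.6328, 0.0063, 0.1049]
ee_rot: [-3.141, 0.0, 1.828]
wrist_force: [0.4, -0.1, -0.1]
width: 0.0261
```

```bash
python3 -c "
from h import *
wristshot('w5')"
```

```text
39.65 [0.6327 0.0061 0.105 ] [-3.1410e+00  1.0000e-04  1.8278e+00] [-0.08  0.31  1.31 -0.    1.52 -0.34]
```

View pics/w5.png

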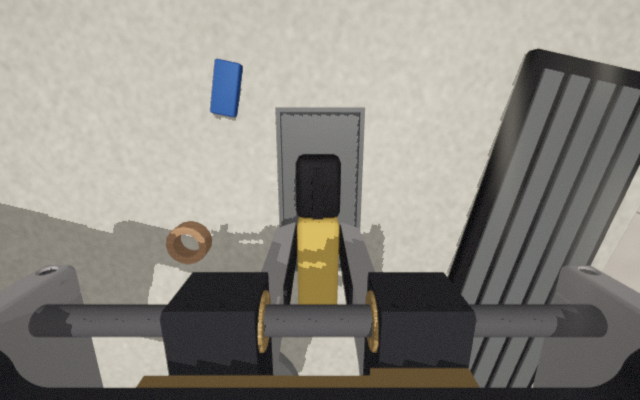

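The highlighter is centred and aligned over the long tray, whose sides are at columns 276 and 365 with its far end at row 108. The tape and eraser are untouched. I lower it.

Request:
arm_command:
  series:
    - [0.1, 0, 0, 1.5, 0, 0, 0]
    - [0.1, 0, 0, 2, 0, 0, 0]
    - [0.1, 0, 0, 2, 0, 0, 0]
    - [0.1, 0, 0, 2, 0, 0, 0]
    - [0.1, 0, 0, 1, 0, 0, 0]
    - [0.1, 0, 0, 0.6, 0, 0, 0]
    - [0.1, 0, 0, 0.2, 0, 0, 0]
    - [0.1, 0, 0, 0.1, 0, 0, 0]
    - [0.1, 0, 0, 0, 0, 0, 0]
    - [0.1, 0, 0, 0, 0, 0, 0]
    - [0.1, 0, 0, 0, 0, 0, 0]

```text
time: 40.75
tool_pos: [0.6338, 0.0069, 0.0117]
ee_rot: [3.14, 0.0, 1.829]
wrist_force: [0.6, -0.5, -1.3]
width: 0.0254
```

Request:
arm_command:
  series:
    - [0.1, 0, 0, 0.1, 0, 0, 0]
    - [0.1, 0, 0, 0.1, 0, 0, 0]
    - [0.1, 0, 0, 0, 0, 0, 0]
    - [0.1, 0, 0, 0, 0, 0, 0]

```text
time: 41.15
tool_pos: [0.6335, 0.0069, 0.0092]
ee_rot: [3.141, 0.0, 1.829]
wrist_force: [0.8, 0.6, 0.2]
width: 0.0258
```

Now I release, lift away and back off towards the robot for the final look.

Request:
arm_command:
  series:
    - [0.32, 0, 0, 0, 0, 0, 0]
    - [0.36, 0, 0, 0, 0, 0, 0]
    - [0.38, 0, 0, 0, 0, 0, 0]
    - [0.38, 0, 0, 0, 0, 0, 0]
    - [0.38, 0, 0, -1, 0, 0, 0]
    - [0.38, 0, 0, -2, 0, 0, 0]
    - [0.38, 0, 0, -3, 0, 0, 0]
    - [0.38, 0, 0, -4, 0, 0, 0]
    - [0.38, 0, 0, -4, 0, 0, 0]
    - [0.38, 0, 0, -4, 0, 0, 0]
    - [0.38, 0, 0, -2, 0, 0, 0]

```text
time: 42.25
tool_pos: [0.6348, 0.0068, 0.2152]
ee_rot: [3.134, 0.003, 1.829]
wrist_force: [0.5, -0.6, 0.3]
width: 0.0358
```

Request:
arm_command:
  series:
    - [0.4, 0, -2, 0, 0, 0, 0]
    - [0.4, 0, -4, 0, 0, 0, 0]
    - [0.4, 0, -4, 0, 0, 0, 0]
    - [0.4, 0, -4, 0, 0, 0, 0]
    - [0.4, 0, -4, 0, 0, 0, 0]
    - [0.4, 0, -4, 0, 0, 0, 0]
    - [0.4, 0, -4, 0, 0, 0, 0]
    - [0.4, 0, -2, 0, 0, 0, 0]
    - [0.4, 0, -1, 0, 0, 0, 0]
    - [0.4, 0, 0, 0, 0, 0, 0]
    - [0.4, 0, 0, 0, 0, 0, 0]

```text
time: 43.35
tool_pos: [0.3536, -0.0672, 0.2094]
ee_rot: [3.14, 0.0, 1.829]
wrist_force: [-0.2, -0.5, -0.6]
width: 0.0374
```

```bash
python3 - <<'E'
import cv2,numpy as np
from bench import eyes,sensors
o=sensors.get_obs();print(o['time'],o['tool_pos'])
L=[]
for n,(y0,y1,x0,x1) in dict(top=(115,280,180,470),scene=(90,345,130,500)).items():
    a=eyes.snapshot(n)[y0:y1,x0:x1];f=560/(x1-x0)
    L.append(cv2.convertScaleAbs(cv2.resize(a,(440 if n=="scene" else 520,300),interpolation=cv2.INTER_CUBIC),alpha=1.5))
L=[cv2.resize(x,(520,300)) for x in L]
cv2.imwrite("pics/final.png",np.vstack(L))
E
```

```text
43.35 [ 0.35363423 -0.06719293  0.20936305]
```

View pics/final.png

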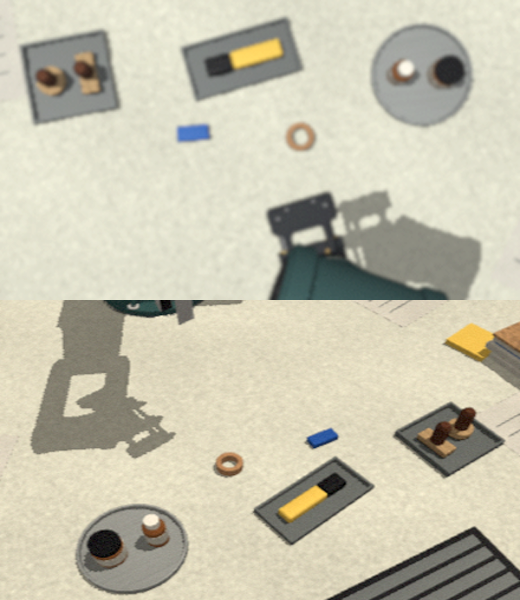

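Everything is upright or flat inside the right tray, and the tape and eraser are where they were. I hand the job in.

```bash
python3 -c "
from bench import job;print(job.close_job())"
```

```text
the job is handed in; nothing more can be done
None
```

The desk is sorted and the job handed in, about 43 s into the 136 s allowed. I placed the things in the order asked: dropper bottle, pill jar, bar stamp, round stamp, highlighter.

- **Final check:** the last top and scene pictures show the bottle and jar upright in the round tray. Both stamps stand on their feet in the square tray, and the highlighter lies flat in the long tray. The tape and eraser look unmoved, and the gripper is clear of everything.
- **During the work:** I saw no topple, and the wrist force readings stayed at about 3.4 N or less. I only read the force at the end of each move, so brief peaks in between were not checked.
- **Disagreements:** the scene camera put most things 1–7 mm further out in x than the top camera. The wrist view sided with the top camera, so I went by that. One wrist reading of the bar stamp handle was about 4 cm off and I discarded it.

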